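Load the vial rack and hold the reader's recessed reset button

TASK

The reader has stopped with a rack error. Slide the loaded blue vial rack into the reader's slot until it is fully home, with every vial still standing in its well, and let go of it; then take the stylus from its stand, reach it through the orange-ringed hole in the reader's top and press the recessed red reset button down. Finish while still gripping the stylus and holding the button down, and leave the bottle, the tip box and the timer where they are.

Things in the scene. Friction and masses are not known exactly. Their poses are not given: they have to be found in the camera images.
- reader: Fixed white reader box, 200 (its x) x 230 (its y) x 120 mm high, blue front panel. Origin at the centre of its underside, on the bench. Slot mouth on its -x face; its +x points into the slot. The rack is fully home against the rigid back stop, its block flush with the reader's front face, when the rack's origin is at x = -36.5, y = -43 mm in this frame, rack x along reader x
- slot_mouth (a point): Middle of the slot's mouth at bench level on the front face (reader x = -100, y = -43 mm); axes as the reader. The slot has no floor (the rack slides on the bench): 96 mm wide, 60 mm high, 127 mm deep to the back stop; its sides flare out by about 12 mm over the first 12 mm. A green light strip runs above it
- reset_hole (a point): Centre of the round hole at the level of the reader's top (120 mm above the bench): 18 mm across, vertical, edge bevelled by 2 mm, ringed in orange. The red button lies in it, its top 24 mm below this point
- reset_button (a joint): Travel of the recessed red button, m: 0 up, 0.008 bottomed on its stop, sprung: 3 N starts it, 5 N gives 4 mm, 7 N bottoms it; it springs back when let go. It moves straight down. 4 mm or more counts as down
- button_cap: The red round cap of that button, 16 mm across and 12 mm high, down in the hole. Origin at the centre of its underside; its top is 12 mm above that
- rack: Loose blue vial rack sliding on the bench, 0.2 to 0.4 kg: block 127 (its x) x 86 (its y) x 28 mm high, six wells 16 mm across, 22 mm deep, four filled. Origin at the centre of the block's underside; the +x end goes into the slot first. From its -x end a tongue 30 mm wide, 10 mm thick runs out 88 mm and carries a yellow upright grip
- rack_grip (a point): Point in the rack's yellow grip, 45 mm above the bench, 133.5 mm from the rack's origin along its -x. The grip is 28 mm long (rack x), 16 mm wide (rack y: close the fingers along this) and its top is 62 mm above the bench. When the rack is home the grip's centre stands 70 mm in front of the reader's face
- stand: Fixed grey block 70 x 70 x 65 mm high with a hole 11 mm across and 60 mm deep in the middle of its top; the stylus stands in it. Origin at the centre of its underside
- stylus: Stylus, 119 mm long, 40 to 65 g, upright in the stand, tip down. Origin at its tip, +z along it to the top: steel shaft 7 mm across for 55 mm, black collar 20 mm across, 4 mm thick, resting on the stand's top, then an orange grip 14 mm square (flats square to its x and y), 60 mm long. In the stand the tip is 10 mm above the bench
- stylus_grip (a point): Middle of the stylus's orange grip, 89 mm above the tip along the stylus
- bottle: Bystander: amber bottle, 60 mm across, 130 mm high, origin under its centre
- tip_box: Bystander: white tip box with a blue lid, 120 x 82 x 65 mm, origin under its centre
- timer: Bystander: small white timer, 65 x 65 x 22 mm, lying flat, origin under its centre
- vial_0: Amber vial with a green cap, 14 mm across, 40 mm high, 12 g, loose in the rack's well at x = -38, y = -20 mm of the rack, standing on the well's floor 6 mm above the rack's underside; its top is 18 mm above the block. Origin at the centre of its underside
- vial_1: Amber vial with a green cap, 14 mm across, 40 mm high, 12 g, loose in the rack's well at x = 0, y = 20 mm of the rack, standing on the well's floor 6 mm above the rack's underside; its top is 18 mm above the block. Origin at the centre of its underside
- vial_2: Amber vial with a green cap, 14 mm across, 40 mm high, 12 g, loose in the rack's well at x = 38, y = -20 mm of the rack, standing on the well's floor 6 mm above the rack's underside; its top is 18 mm above the block. Origin at the centre of its underside
- vial_3: Amber vial with a green cap, 14 mm across, 40 mm high, 12 g, loose in the rack's well at x = 38, y = 20 mm of the rack, standing on the well's floor 6 mm above the rack's underside; its top is 18 mm above the block. Origin at the centre of its underside
There are look-alikes about, which are no part of the job. What is shaped like the stylus but turquoise or white is not meant.

How it is judged:
By the outcome, as a careful person would: the job done as asked, in the order asked, and still so for the second after the job is handed in, while the arm keeps its last pose, push and grip.
It also fails if it takes over 58 s, if anything falls off the work surface, if the arm or the gripper's body presses on something with over 40 N, if the wrist force passes 120 N, or if a joint passes its speed limit or range.

ROBOT

A 6-joint arm with a two-finger parallel gripper is mounted at the origin on the work surface. World frame = base frame: x ahead of the robot, y to its left, z up, the work surface at z = 0. Lengths are in mm, angles in rad, forces in N, time in s.
With the tool pointing down it reaches from about 350 to 725 mm from the base axis. Payload 4.3 kg.
Tool frame: the origin (TCP) lies midway between the tips of the shut fingers; the grasp point (between the pads) lies 19 mm behind it (bot.hold_point_z is the distance from the TCP to the grasp point, in mm); z points along the fingers, y is the line along which they close (so a half turn about z gives the same grasp; the last joint's range is limited). The gripper opens to 85 mm and grips with 20 to 120 N. Pads are 22 mm wide; open, the fingers measure 114 mm over their backs; the gripper's body (76 mm by 85 mm) begins 54 mm behind the grasp point. The pads swing forward as they close: fully open they stand 13 mm farther back than shut.
Start: joints at [-0.11, 0.377, 0.081, 1.274, 0, 1.46], TCP at [575.036, 0.002, 231.329] pointing down, gripper open.
Joint ranges: [-2.72, 2.72], [-0.84, 1.66], [-1.02, 1.22], [-1.77, 2.12], [-1.37, 1.28], [-3.14, 3.14]. Speed limits (rad/s): [2.57, 2.57, 3.14, 3.14, 3.14, 3.14].

INTERFACE

Orientations are given as a 3x3 rotation matrix whose columns are the frame's x, y, z axes.
In Python, from plant import telemetry, cams, workorder, bot gives the robot as it stands.
- The arm moves only by the tool arm_command, never from a script. Its argument "commands" is a list of rows, each a list of 5 numbers: the finger opening in mm, from 0 to 85.4, then the shift along the world's x, y, z in shares of 40 cm (1.0 is 40 cm), then the turn about the world's z in normalised numbers (1 is 90 degrees). A call has 1 to 10 rows; each row is the pose to reach, as a shift and turn from the pose commanded when the call began; what a row does not reach only later rows make up. A row lasts 1/12 s, in which the tool goes at most 41.7 mm and 7.16 degrees, less where a joint would pass 70% of its speed; a pose out of reach is approached as far as the arm can. Shift and turn numbers lie between -1 and 1, and a call with a number outside is refused. A call with a gripper value outside its range is refused whole. The fingers move at their own pace and stop on an object; "force" is the grip in N (left out, the last holds). Time passes only in rows, so rows that repeat a pose let the fingers close. It gives the time, the measured TCP pose, the force, the opening and the grip force at its end, in the units of the state.
- telemetry.sense(): the state, without advancing time (a new reading comes with each control period).
- cams.grab_frame(name): name is "scene" or "side" or "wrist"; returns (picture, depth): 400x640x3 uint8, red, green, blue; 400x640 float32, mm along the optical axis (not along the pixel's ray), 0 where there is no reading.
- cams.calibration(name): a dict with "fx", "fy", "cx", "cy" (pixels), "world_to_cam" (4x4, takes a point from world to camera coordinates); the wrist camera has in their place "T_tool_cam" (4x4, takes a point from camera to tool coordinates, whose origin is the TCP and whose axes are the flange's). Camera axes: x right, y down, z forward; pixel columns grow to the right and rows downward; lengths in mm; the calibration is good to about 2 mm. A picture is of the moment at which its call begins: read the wrist's pose just before it. calibration takes no time and is no camera call.
- workorder.close_job(): hands the job in; it is judged then, once.
The state is a dict: "t": time; "qpos": joint angles; "qd": joint speeds; "effort": joint torques, N m; "tcp_pos": TCP position; "tool_rot": TCP orientation; "ft_force": force on the tool from outside, world axes, zero at the start; "ft_torque": the same for the moment, N m; "gripper_width": finger opening in mm; "grip_force": force on a finger pad.
Only numpy, scipy, OpenCV 4.12 (cv2) and the standard library are available. Lean on these libraries where they do the work, as an engineer would, in place of code of your own. Each camera call takes 0.05 s, during which the arm holds its last target. There are 200 camera calls.

## Working session

There is one attempt and no reset: what is moved stays moved. The work goes in short steps, Python scripts to look and compute and a tool call to move; the robot and the scene stay as the last step left them, time stands still between calls to the robot, and variables do not carry over. Pictures are saved under pics/ and viewed, at most 10 in all, crops included, and the job is handed in when it is done.

Besides the shell and the picture viewer there is one more tool, called after "Call:" by a JSON object that holds its "name" and its "arguments". arm_command: Moves the arm, as the interface text tells. Its arguments: {"type":"object","properties":{"commands":{"type":"array","items":{"type":"array","items":{"type":"number"}}},"force":{"type":"number"}},"required":["commands"]}

```bash
ls; mkdir -p pics; cat > h.py <<'E'
import numpy as np, cv2
from plant import telemetry, cams, workorder, bot
def grab(n):
    s=telemetry.sense(); im,d=cams.grab_frame(n); c=cams.calibration(n)
    if n=="wrist":
        T=np.eye(4);T[:3,:3]=s["tool_rot"];T[:3,3]=s["tcp_pos"];M=T@np.array(c["T_tool_cam"])
    else: M=np.linalg.inv(np.array(c["world_to_cam"]))
    K=(c["fx"],c["fy"],c["cx"],c["cy"])
    v,u=np.mgrid[:400,:640]
    P=np.stack([(u-K[2])/K[0]*d,(v-K[3])/K[1]*d,d],-1)@M[:3,:3].T+M[:3,3]
    P[d<=0]=np.nan
    return im,d,P,M,K
def ray(u,v,M,K):
    r=M[:3,:3]@np.array([(u-K[2])/K[0],(v-K[3])/K[1],1]);return M[:3,3],r
def onz(u,v,z,M,K):
    o,r=ray(u,v,M,K);return o+r*(z-o[2])/r[2]
def save(im,f): cv2.imwrite("pics/"+f,cv2.cvtColor(im,cv2.COLOR_RGB2BGR))
E
python3 - <<'E'
from h import *
for n in("scene","side"):
    im,d,P,M,K=grab(n);save(im,n+"0.png");np.savez(n+"0.npz",im=im,d=d,P=P,M=M,K=K);print(n,M.round(2).tolist(),K)
print(telemetry.sense()["tool_rot"],bot.hold_point_z)
E
```

```text
pics
scene [[0.05, 0.61, -0.79, 1446.81], [1.0, -0.03, 0.04, -127.77], [0.0, -0.79, -0.62, 760.19], [0.0, 0.0, 0.0, 1.0]] (382.8182870943839, 382.8182870943839, 314.7376548290758, 191.37893298340282)
side [[0.75, -0.35, 0.57, 65.27], [-0.67, -0.38, 0.64, -731.38], [-0.01, -0.86, -0.52, 596.91], [0.0, 0.0, 0.0, 1.0]] (445.76254896169445, 445.76254896169445, 322.37009692947595, 202.20282055596942)
[[-2.99732875e-05  9.99998453e-01 -1.75862051e-03]
 [ 9.99999984e-01  3.02794677e-05  1.74076102e-04]
 [ 1.74129083e-04 -1.75861527e-03 -9.99998438e-01]] 18.700000000000003
```

View pics/scene0.png

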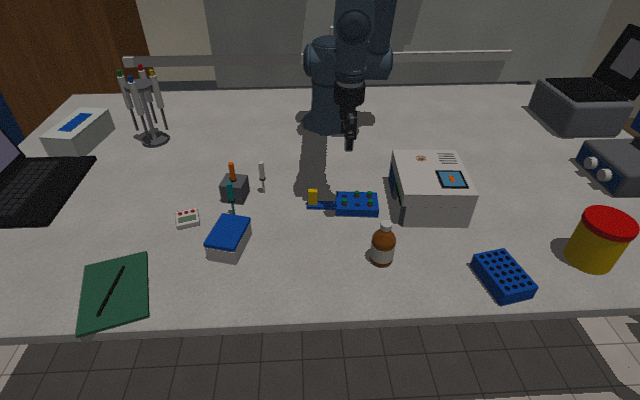

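View pics/side0.png

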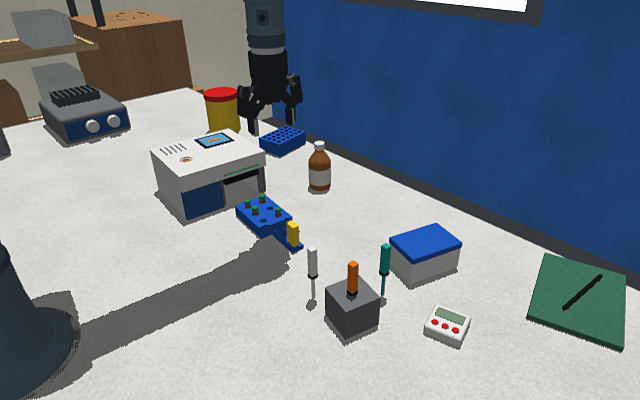

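The scene picture shows the reader at (430,187) with its hole at (421,158), the rack at (357,203) and its yellow grip at (313,197). In the side picture these are at (207,175), (186,159), (263,215) and (292,234). There are three stylus-like things, given as scene / side pixels:
- Orange in the grey stand: (232,170) / (352,277).
- Turquoise: (231,195) / (385,260).
- White: (262,170) / (312,262).

The orange one in the stand fits the description. I'll confirm it in a crop and measure.

```bash
python3 - <<'E'
from h import *
S={n:np.load(n+"0.npz") for n in("scene","side")}
im=S["side"]["im"]
def blob(n,name,lo,hi,box):
    z=S[n];hsv=cv2.cvtColor(z["im"],cv2.COLOR_RGB2HSV);m=cv2.inRange(hsv,lo,hi)>0
    b=np.zeros_like(m);b[box[1]:box[3],box[0]:box[2]]=1;m&=b
    p=z["P"][m];p=p[~np.isnan(p[:,0])];v,u=np.nonzero(m)
    print(n,name,m.sum(),"px",u.mean().round(1),v.mean().round(1),"med",np.median(p,0).round(1),"p5",np.percentile(p,5,0).round(1),"p95",np.percentile(p,95,0).round(1))
    return m
Y=((20,120,80),(35,255,255));O=((5,150,80),(16,255,255))
for n,by,bo,bh in(("scene",(300,180,325,215),(222,155,242,185),(410,150,430,163)),("side",(280,215,305,255),(340,255,365,300),(172,150,198,167))):
    blob(n,"grip",*Y,by);blob(n,"stylus",*O,bo);blob(n,"ring",(3,60,60),(20,255,255),bh)
# planes: reader top & rack top
for n in S:
    P=S[n]["P"];z=P[...,2]
    for nm,a,b,xr,yr in(("readertop",112,128,(300,750),(50,450)),("racktop",22,34,(400,700),(-150,200)),("standtop",60,70,(350,650),(-420,-150))):
        m=(z>a)&(z<b)&(P[...,0]>xr[0])&(P[...,0]<xr[1])&(P[...,1]>yr[0])&(P[...,1]<yr[1])
        hsv=cv2.cvtColor(S[n]["im"],cv2.COLOR_RGB2HSV)
        if nm=="racktop": m&=(hsv[...,0]>100)&(hsv[...,0]<130)&(hsv[...,1]>120)
        k,l,st,ce=cv2.connectedComponentsWithStats(m.astype(np.uint8))
        for i in range(1,k):
            if st[i,4]>60:
                p=P[l==i];r=cv2.minAreaRect(p[:,:2].astype(np.float32));print(n,nm,st[i],ce[i].round(),np.median(p[:,2]).round(1),np.round(r[0],1),np.round(r[1],1),round(r[2],1))
a=cv2.resize(im[120:320,150:480],None,fx=2.4,fy=2.4,interpolation=cv2.INTER_CUBIC);save(a,"crop1.png")
E
```

```text
scene grip 145 px 312.1 196.4 med [553.6 -88.3  42.6] p5 [ 541.6 -100.2   13.9] p95 [556.7 -76.3  61.8]
scene stylus 77 px 231.4 170.7 med [ 493.3 -327.2  102.4] p5 [ 485.7 -332.3   75.5] p95 [ 496.7 -321.6  128.1]
scene ring 25 px 420.4 157.6 med [475.6 248.2 120. ] p5 [459.8 234.8 117.8] p95 [492.2 261.4 122.2]
side grip 264 px 292.3 233.1 med [537.6 -97.7  42.4] p5 [ 534.4 -103.9   16.6] p95 [548.3 -78.2  62.6]
side stylus 305 px 352.4 276.5 med [ 479.9 -334.6  104.7] p5 [ 477.3 -337.2   74. ] p95 [ 488.7 -325.3  129.6]
side ring 31 px 185.7 158.8 med [479.3 253.3 120.7] p5 [463.1 234.  112.8] p95 [489.5 263.1 122.7]
scene readertop [ 392  150   87   48 3293] [433. 174.] 119.7 [545.5 262.9] [203.4 236.5] 85.7
scene racktop [336 192  43  20 641] [356. 202.] 27.2 [561.9  45.6] [124.1  91. ] 84.8
scene standtop [218 173  30  17 270] [233. 181.] 63.9 [ 487.3 -328.8] [72.1 73.7] 78.2
side readertop [ 149  129  116   51 3187] [205. 153.] 120.3 [542.5 260.5] [208.1 231.5] 86.1
side racktop [235 195  57  36 921] [263. 214.] 28.0 [556.8  43.6] [130.2  87.5] 84.0
side racktop [184 196  39  18 172] [203. 205.] 28.2 [469.5 166.1] [13.2 98.7] 82.4
side standtop [394 243  27  19 133] [409. 254.] 64.2 [ 642. -317.] [64.5 15.6] 89.4
side standtop [ 325  275   56   40 1089] [352. 296.] 65.2 [ 484.6 -329.4] [73.5 71.3] 78.2
```

View pics/crop1.png

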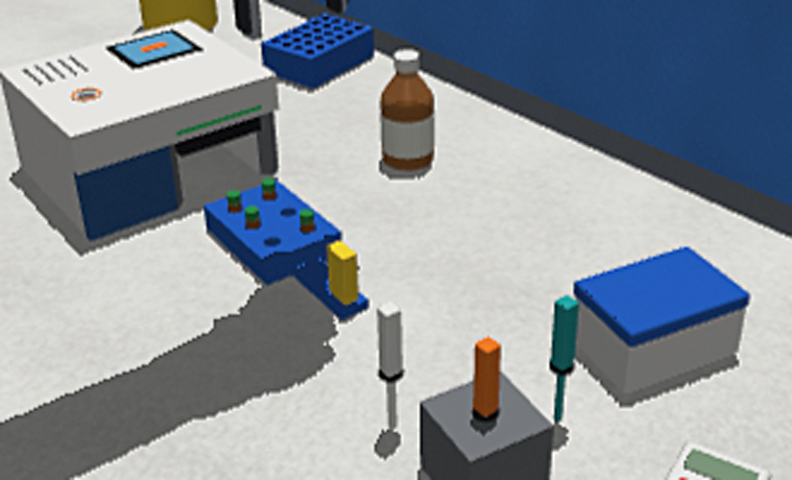

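The crop confirms it: the orange stylus is at crop (486,378), standing in the grey block, while white (389,340) and turquoise (564,335) stand by themselves. Next is a wrist view for finer poses.

```bash
python3 - <<'E'
from h import *
im,d,P,M,K=grab("wrist");save(im,"w0.png");np.savez("w0.npz",im=im,d=d,P=P,M=M,K=K);print(M.round(2).tolist(),K)
E
```

```text
[[1.0, -0.0, -0.0, 574.28], [-0.0, -0.95, -0.3, 76.86], [-0.0, 0.3, -0.95, 372.61], [0.0, 0.0, 0.0, 1.0]] (344.6470160688365, 344.6470160688365, 326.97377061495285, 199.73636291240436)
```

View pics/w0.png

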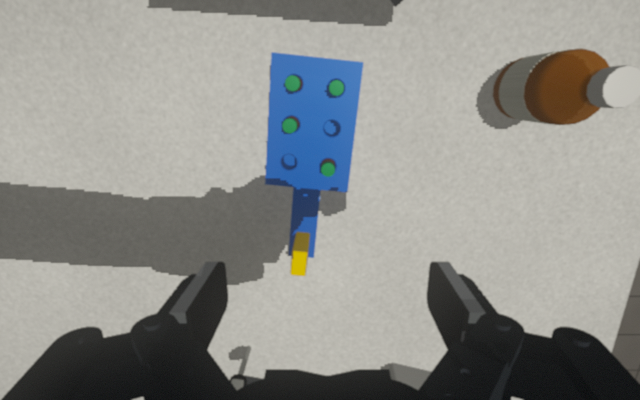

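```bash
cat > fit.py <<'E'
from h import *
def rect(P,m,name):
    k,l,st,ce=cv2.connectedComponentsWithStats(m.astype(np.uint8));i=1+st[1:,4].argmax()
    c,_=cv2.findContours((l==i).astype(np.uint8),0,2);p=P[l==i];p=p[~np.isnan(p[:,0])]
    r=cv2.minAreaRect(p[:,:2].astype(np.float32));print(name,st[i,4],"z",np.median(p[:,2]).round(1),"c",np.round(r[0],1),np.round(r[1],1),round(r[2],2))
    return l==i,r
E
python3 - <<'E'
from fit import *
z=np.load("w0.npz");im,P,M,K=z["im"],z["P"],z["M"],z["K"];h=cv2.cvtColor(im,cv2.COLOR_RGB2HSV)
b=(h[...,0]>100)&(h[...,0]<130)&(h[...,1]>120);cl=cv2.morphologyEx
m=b&(P[...,2]>22)&(P[...,2]<34)
m=cl(cl(m.astype(np.uint8),cv2.MORPH_CLOSE,np.ones((25,25))),cv2.MORPH_OPEN,np.ones((25,25)))>0
rect(P,m&(P[...,2]>22)&(P[...,2]<34),"rack")
# pixel-corner method on plane z=28
c,_=cv2.findContours(m.astype(np.uint8),0,2);c=max(c,key=cv2.contourArea)[:,0]
w=np.array([onz(u,v,28,M,K)[:2] for u,v in c],np.float32);r=cv2.minAreaRect(w);print("rack pix",r)
y=(h[...,0]>20)&(h[...,0]<35)&(h[...,1]>120)
rect(P,y&(P[...,2]>56),"griptop")
g=(h[...,0]>50)&(h[...,0]<75)&(h[...,1]>120)&(P[...,2]>40)
k,l,st,ce=cv2.connectedComponentsWithStats(g.astype(np.uint8))
for i in range(1,k):
    if st[i,4]>30: p=P[l==i];print("vial",ce[i].round(1),np.median(p[:,2]).round(1),onz(*ce[i],46,M,K)[:2].round(1))
E
```

```text
rack 9832 z 27.5 c [558.   44.3] [126.4  84.4] 84.28
rack pix ((558.0713500976562, 44.41083526611328), (125.87358093261719, 84.23827362060547), 84.36485290527344)
griptop 383 z 61.4 c [544.7 -87.5] [28.2 14.8] 83.98
vial [292.5  83. ] 45.4 [542.6  84.3]
vial [336.1  87.5] 45.6 [581.8  80.4]
vial [289.4 125.2] 45.5 [538.6  47.1]
vial [327.5 168.4] 45.4 [574.1   6.1]
```

Careful with the scale: shifts go in shares of 40 cm and turns go in shares of 90 degrees. That gives: 230 mm is 0.575, 220 mm is 0.55.

Call:
{"name": "arm_command", "arguments": {"commands": [[85,-0.0075,0.075,0.025,0],[85,-0.015,0.175,0.05,0],[85,-0.025,0.275,0.1,0],[85,-0.0375,0.375,0.1375,0],[85,-0.05,0.475,0.175,0],[85,-0.0625,0.55,0.2,0],[85,-0.075,0.575,0.2,0],[85,-0.075,0.575,0.2,0],[85,-0.075,0.575,0.2,0]]}}

```text
t: 0.9
tcp_pos: [544.7, 230.0, 310.7]
tool_rot: [[-0.001, 1.0, -0.001], [1.0, 0.001, -0.001], [-0.001, -0.001, -1.0]]
ft_force: [-0.4, -0.2, -0.4]
gripper_width: 85.2
grip_force: 0.0
```

```bash
python3 - <<'E'
from fit import *
im,d,P,M,K=grab("wrist");save(im,"w1.png");np.savez("w1.npz",im=im,d=d,P=P,M=M,K=K)
h=cv2.cvtColor(im,cv2.COLOR_RGB2HSV)
m=(P[...,2]>113)&(P[...,2]<127)
m,r=rect(P,m,"readertop")
v,u=np.nonzero(m);print(u.min(),u.max(),v.min(),v.max())
o=(h[...,0]>3)&(h[...,0]<20)&(h[...,1]>100)&(P[...,0]<520)&(P[...,1]>200)
k,l,st,ce=cv2.connectedComponentsWithStats(o.astype(np.uint8))
for i in range(1,k):
    if st[i,4]>15: print("ring",st[i],ce[i].round(1),np.nanmedian(P[l==i],0).round(1),onz(*ce[i],120,M,K).round(1))
E
```

```text
readertop 50468 z 119.6 c [543.1 262.1] [200.8 231.1] 85.7
203 464 15 243
ring [244 141  30  30 158] [258.4 155.5] [477.1 247.7 120.6] [477.3 247.2 120. ]
```

View pics/w1.png

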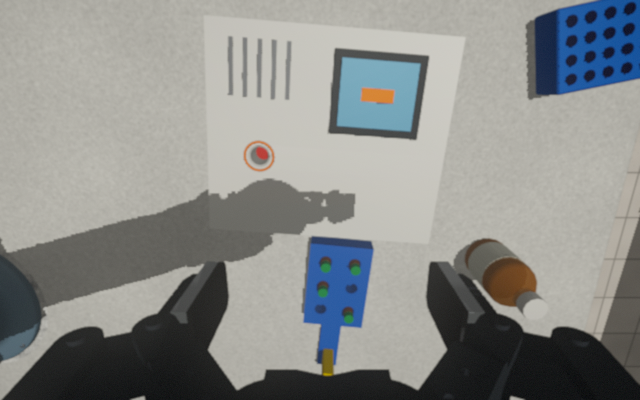

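The reader's hole is at (258,155), with its red button visible, and the rack is at (338,283); all the sizes and heights match the text. I'll move over the rack grip.

Converted, -318 mm is -0.795, -155 mm is -0.3875, -5.7 degrees is -0.0633.

Call:
{"name": "arm_command", "arguments": {"commands": [[85,0,-0.0875,-0.0375,0],[85,0,-0.1775,-0.0875,-0.0111],[85,0,-0.2675,-0.1375,-0.0222],[85,0,-0.3575,-0.1875,-0.0333],[85,0,-0.445,-0.2375,-0.0444],[85,0,-0.535,-0.2875,-0.0556],[85,0,-0.625,-0.3375,-0.0633],[85,0,-0.7125,-0.3875,-0.0633],[85,0,-0.795,-0.4375,-0.0633],[85,0,-0.795,-0.4625,-0.0633]]}}

```text
t: 1.78
tcp_pos: [542.6, -95.1, 123.2]
tool_rot: [[0.109, 0.994, -0.004], [0.994, -0.109, -0.002], [-0.003, -0.004, -1.0]]
ft_force: [-0.4, 0.5, -0.0]
gripper_width: 85.0
grip_force: 0.0
```

Converted, -98 mm is -0.245, -85 mm is -0.2125.

Call:
{"name": "arm_command", "arguments": {"commands": [[70,0,0,-0.075,0],[60,0,0,-0.15,0],[60,0,0,-0.2125,0],[60,0,0,-0.245,0],[60,0,0,-0.245,0],[60,0,0,-0.245,0]]}}

```text
t: 2.28
tcp_pos: [543.3, -88.6, 27.5]
tool_rot: [[0.101, 0.995, -0.003], [0.995, -0.101, 0.001], [0.0, -0.003, -1.0]]
ft_force: [-0.0, 0.4, 0.8]
gripper_width: 60.0
grip_force: 0.0
```

Converted, 1 mm is 0.0025.

Call:
{"name": "arm_command", "arguments": {"commands": [[30,0.0025,0,0,0],[12,0.0025,0,0,0],[10,0.0025,0,0,0],[10,0.0025,0,0,0],[10,0.0025,0,0,0],[10,0.0025,0,0,0],[10,0.0025,0,0,0]], "force": 40}}

```text
t: 2.87
tcp_pos: [547.0, -88.4, 29.7]
tool_rot: [[0.099, 0.995, 0.002], [0.995, -0.099, -0.001], [-0.001, 0.002, -1.0]]
ft_force: [-0.3, -0.4, 5.3]
gripper_width: 15.4
grip_force: 39.8
```

Converted, 17 mm is 0.0425, 16 mm is 0.04, 1.4 degrees is 0.0156.

Call:
{"name": "arm_command", "arguments": {"commands": [[10,0.005,0.005,0,0.0022],[10,0.0125,0.0125,0,0.0056],[10,0.02,0.0225,0,0.0089],[10,0.0275,0.0325,0,0.0122],[10,0.035,0.04,0,0.0156],[10,0.0375,0.0425,0,0.0156],[10,0.0375,0.0425,0,0.0156],[10,0.0375,0.0425,0,0.0156]]}}

```text
t: 3.53
tcp_pos: [561.6, -72.3, 29.7]
tool_rot: [[0.075, 0.997, 0.001], [0.997, -0.075, -0.003], [-0.003, 0.001, -1.0]]
ft_force: [-3.2, -3.6, 6.9]
gripper_width: 15.5
grip_force: 40.4
```

```bash
cat > chk.py <<'E'
from fit import *
import sys
im,d,P,M,K=grab("wrist");save(im,sys.argv[1]);h=cv2.cvtColor(im,cv2.COLOR_RGB2HSV)
b=(h[...,0]>100)&(h[...,0]<130)&(h[...,1]>120)&(P[...,2]>20)&(P[...,2]<34)
b=cv2.morphologyEx(cv2.morphologyEx(b.astype(np.uint8),cv2.MORPH_CLOSE,np.ones((25,25))),cv2.MORPH_OPEN,np.ones((31,31)))>0
try:
    m,r=rect(P,b&(P[...,2]>20)&(P[...,2]<34),"rack")
    c=np.array(r[0])-np.array([543.1,262.1]);ex=np.array([.075,.9972]);ey=np.array([-.9972,.075]);print("in reader",(c@ex).round(1),(c@ey).round(1))
except Exception as e: print(e)
g=(h[...,0]>50)&(h[...,0]<75)&(h[...,1]>120)&(P[...,2]>35)
k,l,st,ce=cv2.connectedComponentsWithStats(g.astype(np.uint8))
for i in range(1,k):
    if st[i,4]>30: print("vial",ce[i].round(1),np.median(P[l==i][:,2]).round(1),onz(*ce[i],46,M,K)[:2].round(1))
s=telemetry.sense();print(s["tcp_pos"],s["ft_force"],s["gripper_width"])
# front face visible: points by column near y of reader face
E
python3 chk.py w2.png
```

```text
rack 20582 z 27.5 c [567.   17.4] [39.6 86.1] 85.72
in reader -242.3 -42.2
vial [384.  32.] 45.5 [587.   21.8]
[561.59351864 -72.25031961  29.68833225] [-2.44893964 -3.93232698  5.70699874] 15.387454097301973
```

View pics/w2.png

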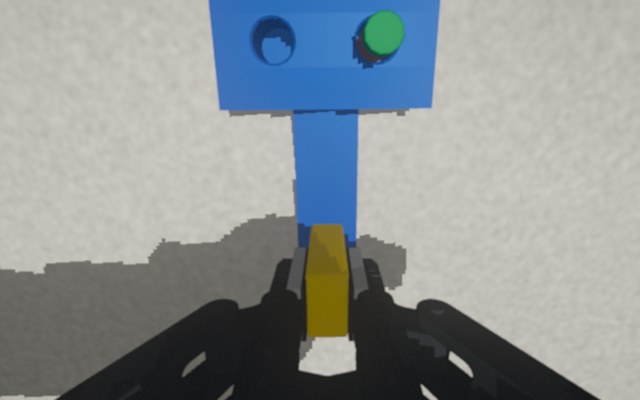

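The wrist view shows the rack's rear end with its vial at (384,32), held squarely by its yellow grip at (327,280). It lies 0.8 mm off the slot line with yaw matching, so I'll slide it in.

Converted, 84 mm is 0.21, 77 mm is 0.1925.

Call:
{"name": "arm_command", "arguments": {"commands": [[10,0.0013,0.01,0,0],[10,0.003,0.0275,0,0],[10,0.0053,0.05,0,0],[10,0.0075,0.0725,0,0],[10,0.0098,0.095,0,0],[10,0.012,0.12,0,0],[10,0.0143,0.145,0,0],[10,0.0163,0.17,0,0],[10,0.0183,0.1925,0,0],[10,0.0195,0.21,0,0]]}}

```text
t: 4.42
tcp_pos: [570.1, 12.2, 29.7]
tool_rot: [[0.075, 0.997, 0.003], [0.997, -0.075, -0.003], [-0.003, 0.003, -1.0]]
ft_force: [-0.7, -5.9, 5.4]
gripper_width: 15.3
grip_force: 39.7
```

Converted, 66 mm is 0.165, 62 mm is 0.155.

Call:
{"name": "arm_command", "arguments": {"commands": [[10,0.0015,0.02,0,0],[10,0.003,0.04,0,0],[10,0.0045,0.06,0,0],[10,0.006,0.08,0,0],[10,0.0075,0.1,0,0],[10,0.009,0.12,0,0],[10,0.0105,0.14,0,0],[10,0.0115,0.155,0,0],[10,0.0125,0.165,0,0],[10,0.0125,0.165,0,0]]}}

```text
t: 5.25
tcp_pos: [575.0, 78.8, 29.7]
tool_rot: [[0.075, 0.997, 0.003], [0.997, -0.075, -0.002], [-0.002, 0.003, -1.0]]
ft_force: [-0.2, -2.1, 6.0]
gripper_width: 15.3
grip_force: 39.7
```

```bash
cat > f.py <<'E'
from h import *
# front face & rack end from wrist
im,d,P,M,K=grab("wrist");h=cv2.cvtColor(im,cv2.COLOR_RGB2HSV)
b=(h[...,0]>100)&(h[...,0]<130)&(h[...,1]>120)&(P[...,2]>23)&(P[...,2]<31)
p=P[b];q=(p[:,:2]-[543.1,262.1]);X=q@[.075,.9972];Y=q@[-.9972,.075]
w=(np.abs(Y+43)<40)&(np.abs(Y+43)>18);print("rack rear edge reader-x p1",np.percentile(X[w],[0.5,2]).round(1),"Y",np.percentile(Y,[0.5,99.5]).round(1))
t=P[(P[...,2]>113)&(P[...,2]<127)];
if len(t): X=(t[:,:2]-[543.1,262.1])@[.075,.9972];print("top front edge",np.percentile(X,[.5,2]).round(1),len(t))
s=telemetry.sense();print(s["tcp_pos"],s["ft_force"],s["ft_torque"],s["t"]);save(im,"wf_%d.png"%(s["t"]*100))
E
python3 f.py
```

```text
rack rear edge reader-x p1 [-109.9 -109.6] Y [-86.  -10.7]
top front edge [-167.1 -164.1] 3445
[575.00130961  78.85263438  29.68368092] [ 0.22710357 -1.78912414  5.46416685] [-0.36293293  0.20257832  0.07335328] 5.3
```

Converted, 10 mm is 0.025, 9 mm is 0.0225.

Call:
{"name": "arm_command", "arguments": {"commands": [[10,0.0005,0.005,0,0],[10,0.0008,0.01,0,0],[10,0.0013,0.015,0,0],[10,0.0015,0.02,0,0],[10,0.0015,0.0225,0,0],[10,0.0018,0.025,0,0],[10,0.0018,0.025,0,0]]}}

```text
t: 5.88
tcp_pos: [575.6, 87.8, 29.7]
tool_rot: [[0.076, 0.997, 0.002], [0.997, -0.076, -0.003], [-0.003, 0.003, -1.0]]
ft_force: [-0.6, -4.8, 6.2]
gripper_width: 15.6
grip_force: 39.7
```

```bash
python3 f.py
```

```text
Traceback (most recent call last):
  File "f.py", line 6, in <module>
    w=(np.abs(Y+43)<40)&(np.abs(Y+43)>18);print("rack rear edge reader-x p1",np.percentile(X[w],[0.5,2]).round(1),"Y",np.percentile(Y,[0.5,99.5]).round(1))
                                                                             ~~~~~~~~~~~~~^^^^^^^^^^^^^^
IndexError: index -1 is out of bounds for axis 0 with size 0
```

Near the stop, but the force hasn't risen yet, so I'll push on gently.

Converted, 3 mm is 0.0075, 2 mm is 0.005.

Call:
{"name": "arm_command", "arguments": {"commands": [[10,0,0.0025,0,0],[10,0.0003,0.005,0,0],[10,0.0003,0.0075,0,0],[10,0.0003,0.0075,0,0]]}}

```text
t: 6.27
tcp_pos: [575.7, 89.2, 29.7]
tool_rot: [[0.076, 0.997, 0.002], [0.997, -0.076, -0.006], [-0.006, 0.003, -1.0]]
ft_force: [-0.7, -10.0, 6.1]
gripper_width: 15.6
grip_force: 39.9
```

Call:
{"name": "arm_command", "arguments": {"commands": [[10,0.0003,0.0025,0,0],[10,0.0003,0.005,0,0],[10,0.0003,0.0075,0,0],[10,0.0003,0.0075,0,0],[10,0.0003,0.0075,0,0]]}}

```text
t: 6.68
tcp_pos: [575.3, 89.3, 29.7]
tool_rot: [[0.078, 0.997, 0.001], [0.997, -0.078, -0.012], [-0.012, 0.002, -1.0]]
ft_force: [-2.7, -18.2, 8.3]
gripper_width: 15.5
grip_force: 40.1
```

```bash
python3 - <<'E'
from h import *
im,d,P,M,K=grab("side");save(cv2.resize(im[120:280,140:340],None,fx=3.6,fy=3.6,interpolation=cv2.INTER_CUBIC),"side1.png")
E
```

```text
(no output)
```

View pics/side1.png

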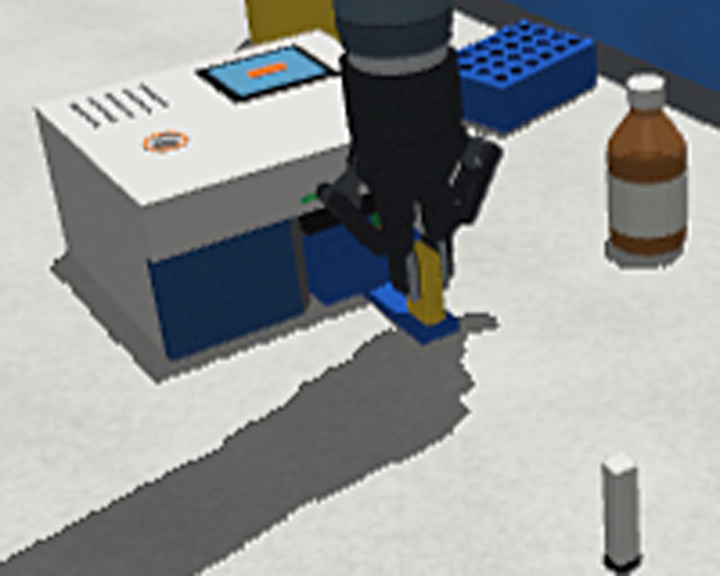

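The rack block is flush in the slot with its grip at (428,283), y = 89.3 against a predicted 89.4, and 18 N on the back stop. I'll relax the push, let go and rise.

Converted, 130 mm is 0.325, 95 mm is 0.2375.

Call:
{"name": "arm_command", "arguments": {"commands": [[10,0,-0.005,0,0],[10,0,-0.0075,0,0],[25,0,-0.0075,0,0],[40,0,-0.0075,0,0],[45,0,-0.0075,0,0],[45,0,-0.0075,0,0],[45,0,-0.0075,0.0625,0],[45,0,-0.0075,0.15,0],[45,0,-0.0075,0.2375,0],[45,0,-0.05,0.325,0]]}}

```text
t: 7.57
tcp_pos: [574.0, 77.4, 159.3]
tool_rot: [[0.071, 0.997, -0.001], [0.997, -0.071, 0.002], [0.002, -0.001, -1.0]]
ft_force: [0.2, 0.1, 0.3]
gripper_width: 44.8
grip_force: 0.0
```

```bash
python3 - <<'E'
from h import *
S={n:np.load(n+"0.npz") for n in("scene","side")}
for n,bw,bt in(("scene",(256,158,268,182),(226,180,236,204)),("side",(305,245,319,282),(378,242,392,272))):
    P=S[n]["P"]
    for nm,b in(("white",bw),("turq",bt)):
        p=P[b[1]:b[3],b[0]:b[2]].reshape(-1,3);p=p[(p[:,2]>65)&(p[:,2]<150)];p=p[np.abs(p[:,0]-np.median(p[:,0]))<25]
        print(n,nm,len(p),np.median(p,0).round(),np.percentile(p[:,2],98).round())
s=telemetry.sense();print(s["tcp_pos"],s["t"],s["gripper_width"])
E
python3 chk.py w3.png
```

```text
scene white 87 [ 478. -241.   96.] 119.0
scene turq 100 [ 581. -323.   95.] 119.0
side white 263 [ 466. -248.   96.] 120.0
side turq 269 [ 567. -330.   96.] 120.0
[573.96582744  77.44042419 159.26522259] 7.5667 44.82888060801022
attempt to get argmax of an empty sequence
[578.45076056  73.2652637  167.28148611] [ 0.64738728 -2.83165308  5.13285089] 45.14830726635868
```

Converted, -369 mm is -0.9225, -332 mm is -0.83.

Call:
{"name": "arm_command", "arguments": {"commands": [[50,-0.015,-0.09,0.03,0],[50,-0.0325,-0.1825,0.06,0],[50,-0.05,-0.275,0.09,0],[50,-0.0675,-0.3675,0.12,0],[50,-0.085,-0.46,0.15,0],[50,-0.1025,-0.5525,0.18,0],[50,-0.12,-0.645,0.21,0],[50,-0.1375,-0.7375,0.225,0],[50,-0.155,-0.83,0.225,0],[50,-0.1725,-0.9225,0.225,0]]}}

```text
t: 8.45
tcp_pos: [505.7, -295.7, 248.8]
tool_rot: [[0.075, 0.997, 0.001], [0.997, -0.075, -0.001], [-0.001, 0.002, -1.0]]
ft_force: [1.0, -0.5, 0.5]
gripper_width: 50.0
grip_force: 0.0
```

Converted, -115 mm is -0.2875, -105 mm is -0.2625.

Call:
{"name": "arm_command", "arguments": {"commands": [[50,-0.015,-0.09,0,0],[50,-0.0325,-0.1825,0,0],[50,-0.05,-0.2625,0,0],[50,-0.05,-0.2875,0,0],[50,-0.05,-0.2875,0,0],[50,-0.05,-0.2875,0,0]]}}

```text
t: 8.95
tcp_pos: [485.9, -408.6, 247.6]
tool_rot: [[0.075, 0.997, -0.0], [0.997, -0.075, 0.001], [0.001, -0.0, -1.0]]
ft_force: [-0.0, 0.1, 0.4]
gripper_width: 50.2
grip_force: 0.0
```

```bash
cat > sty.py <<'E'
from fit import *
import sys
im,d,P,M,K=grab("wrist");save(im,sys.argv[1]);h=cv2.cvtColor(im,cv2.COLOR_RGB2HSV)
o=(h[...,0]>3)&(h[...,0]<18)&(h[...,1]>120)
m,r=rect(P,o&(P[...,2]>120)&(P[...,2]<140),"stylus top")
c,_=cv2.findContours(m.astype(np.uint8),0,2);c=max(c,key=cv2.contourArea)[:,0]
print("px",c.mean(0)); print("top pix",cv2.minAreaRect(np.array([onz(u,v,129,M,K)[:2] for u,v in c],np.float32)))
rect(P,(P[...,2]>60)&(P[...,2]<68),"stand top")
s=telemetry.sense();print(s["tcp_pos"],s["t"],s["tool_rot"].round(3) if hasattr(s["tool_rot"],"round") else s["tool_rot"])
E
python3 sty.py w4.png
```

```text
stylus top 370 z 128.1 c [ 485.5 -329. ] [13.8 13.1] 85.66
px [317.13333333  88.46666667]
top pix ((485.52679443359375, -329.044189453125), (13.702033042907715, 13.025433540344238), 85.67953491210938)
stand top 13804 z 64.3 c [ 703.8 -319.5] [ 84.2 123. ] 74.45
[ 486.10680093 -407.79985669  247.98857417] 9.0 [[ 0.074  0.997 -0.   ]
 [ 0.997 -0.074  0.001]
 [ 0.001 -0.    -1.   ]]
```

View pics/w4.png

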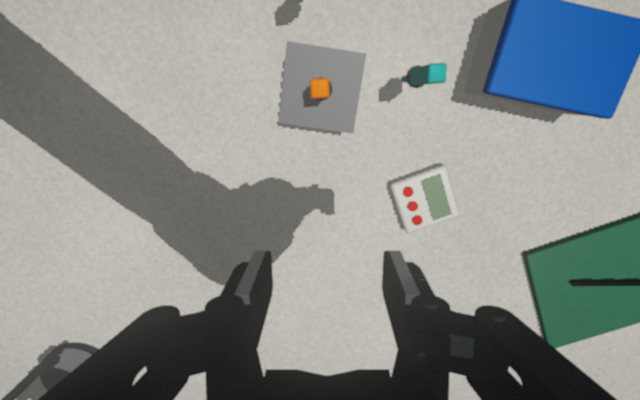

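The stylus top is at (319,88) in the stand (318,87), turquoise is beside it at (436,73), and the timer is at (423,198). The stylus's measured height of 128 mm agrees with the expected 129. I'll move over it, then look once more.

Converted, -90 mm is -0.225, 79 mm is 0.1975.

Call:
{"name": "arm_command", "arguments": {"commands": [[50,0,0.075,-0.0375,0],[50,-0.0013,0.15,-0.075,0],[50,-0.0013,0.1975,-0.1375,0],[50,-0.0013,0.1975,-0.1875,0],[50,-0.0013,0.1975,-0.225,0],[50,-0.0013,0.1975,-0.225,0],[50,-0.0013,0.1975,-0.225,0]]}}

```text
t: 9.58
tcp_pos: [485.1, -327.8, 158.1]
tool_rot: [[0.073, 0.997, -0.001], [0.997, -0.073, 0.001], [0.001, -0.001, -1.0]]
ft_force: [-0.7, 0.1, -0.4]
gripper_width: 49.8
grip_force: 0.0
```

```bash
python3 - <<'E'
from h import *
im,d,P,M,K=grab("wrist");s=telemetry.sense();print(s["tcp_pos"],s["t"])
h=cv2.cvtColor(im,cv2.COLOR_RGB2HSV);o=(h[...,0]>3)&(h[...,0]<18)&(h[...,1]>120);print(o.sum())
p=P[o];print(np.nanpercentile(p,[2,50,98],0).round(1));save(im,"w5.png")
t=p[p[:,2]>124]
if len(t)>20: print(cv2.minAreaRect(t[:,:2].astype(np.float32)),np.median(t[:,2]))
E
```

```text
[ 485.74193306 -328.92348051  159.19883838] 9.6333
1241
[[ 479.6 -338.8   65.4]
 [ 486.1 -322.6  122.2]
 [ 493.3 -321.6  129.4]]
((485.76788330078125, -328.3242492675781), (13.785399436950684, 13.342288970947266), 89.63612365722656) 128.24476387118605
```

Converted, -78 mm is -0.195, -70 mm is -0.175.

Call:
{"name": "arm_command", "arguments": {"commands": [[50,0,0,-0.0625,0],[50,0,0,-0.125,0],[50,0,0,-0.175,0],[50,0,0,-0.195,0],[40,0,0,-0.195,0],[25,0,0,-0.195,0],[10,0,0,-0.195,0],[8,0,0,-0.195,0],[8,0,0,-0.195,0],[8,0,0,-0.195,0]], "force": 60}}

```text
t: 10.47
tcp_pos: [486.6, -331.2, 82.5]
tool_rot: [[0.075, 0.997, 0.003], [0.997, -0.075, -0.003], [-0.002, 0.003, -1.0]]
ft_force: [-0.3, 0.1, 6.1]
gripper_width: 13.0
grip_force: 58.8
```

Converted, 110 mm is 0.275, 90 mm is 0.225.

Call:
{"name": "arm_command", "arguments": {"commands": [[8,0,0,0,0],[8,0,0,0,0],[8,0,0,0.0125,0],[8,0,0,0.0375,0],[8,0,0,0.075,0],[8,0,0,0.125,0],[8,0,0,0.175,0],[8,0,0,0.225,0],[8,0,0,0.275,0],[8,0,0,0.275,0]]}}

```text
t: 11.3
tcp_pos: [487.1, -331.6, 195.6]
tool_rot: [[0.075, 0.997, 0.006], [0.997, -0.075, -0.005], [-0.005, 0.006, -1.0]]
ft_force: [0.3, -0.8, 0.5]
gripper_width: 13.3
grip_force: 58.7
```

```bash
cat > tip.py <<'E'
from h import *
# orange grip extents + axis from scene/side depth, and wrist
s=telemetry.sense();print(s["tcp_pos"],s["t"],s["gripper_width"],s["grip_force"],np.array(s["ft_force"]).round(1))
for n in("scene","side","wrist"):
    im,d,P,M,K=grab(n);t=s["tcp_pos"];h=cv2.cvtColor(im,cv2.COLOR_RGB2HSV)
    near=(np.linalg.norm(P[...,:2]-t[:2],axis=-1)<30)
    o=near&(h[...,0]>3)&(h[...,0]<18)&(h[...,1]>120)&(P[...,2]>t[2]-80)
    sh=near&~o&(P[...,2]<t[2]-19)&(P[...,2]>t[2]-75)
    for nm,m in(("orange",o),("shaft",sh)):
        p=P[m]
        if len(p)>5:
            print(n,nm,len(p),np.median(p,0).round(1),np.percentile(p[:,2],[1,99]).round(1),end=" ")
            A=np.c_[p[:,2]-t[2],np.ones(len(p))];print("slope xy per mm z",np.linalg.lstsq(A,p[:,:2],rcond=None)[0].round(3).tolist())
    save(im,"t_%s_%d.png"%(n,s["t"]*100))
E
python3 tip.py
```

```text
[ 487.13987607 -331.58409384  195.61511066] 11.3 13.26398384470978 58.6801940202713 [ 0.3 -0.8  0.5]
scene orange 22 [ 494.3 -325.3  188.3] [181.5 240.7] slope xy per mm z [[-0.061, 0.117], [493.18, -326.221]]
scene shaft 33 [ 490.8 -329.   150.4] [125.7 170.6] slope xy per mm z [[-0.01, 0.003], [490.35, -328.91]]
side orange 168 [ 486.2 -336.6  208.5] [181.4 240.7] slope xy per mm z [[0.09, -0.018], [484.477, -335.637]]
side shaft 96 [ 483.3 -331.9  148. ] [123.9 170.7] slope xy per mm z [[-0.028, 0.006], [482.355, -331.602]]
wrist orange 3854 [ 485.7 -322.1  228.7] [181.1 238.5] slope xy per mm z [[-0.011, -0.108], [485.969, -321.081]]
wrist shaft 326 [ 485.8 -325.5  147.2] [121.3 176.6] slope xy per mm z [[0.018, 0.103], [486.488, -319.996]]
```

The stylus is out of the stand and upright, held at 13.3 mm with its tip at about z 122. I'll carry it up and over to the hole.

Converted, 292 mm is 0.73, 256 mm is 0.64.

Call:
{"name": "arm_command", "arguments": {"commands": [[8,0,0,0.0625,0],[8,0,0.025,0.1125,0],[8,-0.0025,0.1,0.125,0],[8,-0.005,0.19,0.125,0],[8,-0.0075,0.28,0.125,0],[8,-0.0075,0.37,0.125,0],[8,-0.01,0.46,0.125,0],[8,-0.01,0.55,0.125,0],[8,-0.0125,0.64,0.125,0],[8,-0.0125,0.73,0.125,0]]}}

```text
t: 12.28
tcp_pos: [478.7, -36.1, 238.8]
tool_rot: [[0.075, 0.997, -0.003], [0.997, -0.075, 0.001], [0.0, -0.003, -1.0]]
ft_force: [0.1, -0.1, -0.9]
gripper_width: 13.4
grip_force: 58.7
```

Converted, 283 mm is 0.7075, 272 mm is 0.68.

Call:
{"name": "arm_command", "arguments": {"commands": [[8,0,0.09,0,0],[8,-0.0025,0.18,0,0],[8,-0.0025,0.27,0,0],[8,-0.005,0.36,0,0],[8,-0.005,0.45,0,0],[8,-0.0075,0.54,0,0],[8,-0.0075,0.625,0,0],[8,-0.0075,0.68,0,0],[8,-0.0075,0.7075,0,0],[8,-0.0075,0.7075,0,0]]}}

```text
t: 13.12
tcp_pos: [476.3, 246.5, 238.8]
tool_rot: [[0.072, 0.997, -0.002], [0.997, -0.072, -0.001], [-0.001, -0.002, -1.0]]
ft_force: [0.8, 0.1, -0.6]
gripper_width: 12.9
grip_force: 58.7
```

Call:
{"name": "arm_command", "arguments": {"commands": [[8,0,0,0,0],[8,0,0,0,0],[8,0,0,0,0]]}}

```text
t: 13.37
tcp_pos: [477.3, 243.5, 240.2]
tool_rot: [[0.077, 0.997, -0.0], [0.997, -0.077, -0.001], [-0.001, -0.0, -1.0]]
ft_force: [0.4, -0.6, -0.2]
gripper_width: 13.2
grip_force: 58.7
```

```bash
cat >> tip.py <<'E'
    m=(h[...,0]>3)&(h[...,0]<18)&(h[...,1]>90)&(np.abs(P[...,2]-120)<8)&(np.linalg.norm(P[...,:2]-[478,247],axis=-1)<25)
    v,u=np.nonzero(m)
    if len(u)>8:
        w=np.array([onz(a,b,120,M,K)[:2] for a,b in zip(u,v)])
        A=np.c_[2*w,np.ones(len(w))];x=np.linalg.lstsq(A,(w**2).sum(1),rcond=None)[0]
        print(n,"ring circle",x[:2].round(1),np.sqrt(x[2]+x[:2]@x[:2]).round(1),len(u),"centre px",u.mean().round(1),v.mean().round(1))
E
python3 tip.py; ls pics|tail -4
```

```text
[477.26776563 243.50279991 240.15521136] 13.3667 13.223074975725368 58.693347573280334 [ 0.4 -0.6 -0.2]
scene orange 16 [484.1 243.7 232.1] [228.  311.1] slope xy per mm z [[-0.13, -0.151], [482.926, 242.856]]
scene shaft 36 [481.  244.3 193.8] [169.5 218.1] slope xy per mm z [[0.005, 0.004], [480.803, 244.956]]
scene ring circle [477.7 248.4] 13.8 20 centre px 420.8 157.8
side orange 149 [476. 238. 259.] [227.8 287. ] slope xy per mm z [[0.035, 0.007], [475.067, 238.092]]
side shaft 59 [475.1 242.5 195.7] [171.3 219.7] slope xy per mm z [[0.002, -0.01], [475.455, 242.035]]
side ring circle [478.1 249.8] 13.8 22 centre px 185.5 159.1
wrist orange 3854 [477.3 252.1 277.5] [230.1 287.3] slope xy per mm z [[-0.008, -0.108], [477.578, 253.583]]
wrist shaft 243 [476.7 248.5 190.1] [169.5 206.9] slope xy per mm z [[0.003, 0.009], [477.045, 248.742]]
wrist ring circle [477.4 247.1] 13.9 257 centre px 327.0 189.0
w3.png
w4.png
w5.png
wf_530.png
```

Converted, -41 mm is -0.1025, 3.3 mm is 0.0083.

Call:
{"name": "arm_command", "arguments": {"commands": [[8,0.0008,0.005,-0.025,0],[8,0.0008,0.0083,-0.0625,0],[8,0.0008,0.0083,-0.09,0],[8,0.0008,0.0083,-0.1025,0],[8,0.0008,0.0083,-0.1025,0],[8,0.0008,0.0083,-0.1025,0]]}}

```text
t: 14.02
tcp_pos: [477.3, 248.1, 199.1]
tool_rot: [[0.075, 0.997, -0.001], [0.997, -0.075, -0.0], [-0.0, -0.001, -1.0]]
ft_force: [-0.6, -0.7, 0.2]
gripper_width: 13.1
grip_force: 58.7
```

```bash
python3 tip.py; python3 - <<'E'
import cv2,glob
f=sorted(glob.glob("pics/t_*"),key=__import__("os").path.getmtime)[-3:];print(f)
a=[cv2.imread(x) for x in f]
c=[a[0][130:190,385:460],a[1][120:180,150:225],a[2][100:340,177:477]]
cv2.imwrite("pics/hov.png",cv2.hconcat([cv2.resize(x,(390,312),interpolation=cv2.INTER_CUBIC) for x in c[1:]]))
E
```

```text
[477.2888898  248.10731005 199.0574683 ] 14.0167 13.119670099827003 58.692278265953064 [-0.6 -0.7  0.2]
scene orange 26 [485.4 248.8 186.2] [119.9 194.2] slope xy per mm z [[0.007, 0.011], [484.885, 248.641]]
scene shaft 34 [480.3 249.8 151.7] [128.2 176.3] slope xy per mm z [[-0.001, 0.012], [480.21, 249.972]]
scene ring circle [478.1 247.7] 14.0 20 centre px 420.2 158.2
side orange 154 [476.  242.8 215.9] [120.1 247.5] slope xy per mm z [[0.017, -0.013], [475.734, 243.088]]
side shaft 57 [475.4 246.8 155.9] [128.5 179.9] slope xy per mm z [[-0.0, -0.013], [475.532, 246.24]]
side ring circle [477.2 249.3] 14.1 20 centre px 185.0 159.4
wrist orange 4099 [477.9 256.8 235.7] [120.2 246.9] slope xy per mm z [[-0.002, 0.006], [477.909, 254.378]]
wrist shaft 247 [477.9 253.3 149.7] [128.9 165.8] slope xy per mm z [[0.001, 0.006], [477.594, 253.307]]
wrist ring circle [477.4 247.1] 13.9 335 centre px 327.2 209.6
['pics/t_scene_1401.png', 'pics/t_side_1401.png', 'pics/t_wrist_1401.png']
```

View pics/hov.png

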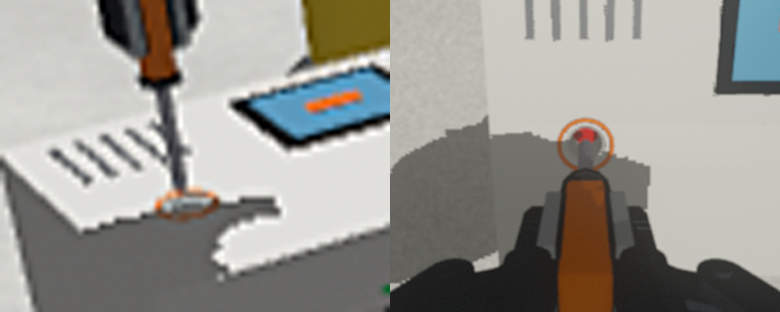

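The side crop shows the tip at (180,188) just over the ring, and the wrist crop shows the shaft at (587,155) inside it with the red cap beyond. The three cameras average about 1.6 mm too far in +y, so I'll correct that and go down.

Converted, -30 mm is -0.075, -1.6 mm is -0.004.

Call:
{"name": "arm_command", "arguments": {"commands": [[8,0,-0.0025,0,0],[8,0,-0.004,-0.0075,0],[8,0,-0.004,-0.02,0],[8,0,-0.004,-0.0325,0],[8,0,-0.004,-0.045,0],[8,0,-0.004,-0.0575,0],[8,0,-0.004,-0.0675,0],[8,0,-0.004,-0.075,0],[8,0,-0.004,-0.075,0]]}}

```text
t: 14.92
tcp_pos: [477.3, 246.6, 168.7]
tool_rot: [[0.075, 0.997, -0.001], [0.997, -0.075, -0.0], [-0.0, -0.001, -1.0]]
ft_force: [-0.4, -0.8, 0.2]
gripper_width: 13.3
grip_force: 58.9
```

Converted, -8 mm is -0.02, -6 mm is -0.015.

Call:
{"name": "arm_command", "arguments": {"commands": [[8,0,0,-0.005,0],[8,0,0,-0.01,0],[8,0,0,-0.015,0],[8,0,0,-0.02,0],[8,0,0,-0.02,0],[8,0,0,-0.02,0]]}}

```text
t: 15.42
tcp_pos: [477.6, 246.8, 161.8]
tool_rot: [[0.075, 0.997, 0.001], [0.997, -0.075, 0.0], [0.0, 0.001, -1.0]]
ft_force: [-1.4, -0.5, 6.2]
gripper_width: 13.7
grip_force: 59.5
```

Converted, -5 mm is -0.0125, -4 mm is -0.01.

Call:
{"name": "arm_command", "arguments": {"commands": [[8,0,0,-0.005,0],[8,0,0,-0.01,0],[8,0,0,-0.0125,0],[8,0,0,-0.0125,0],[8,0,0,-0.0125,0]]}}

```text
t: 15.83
tcp_pos: [478.1, 247.1, 159.9]
tool_rot: [[0.075, 0.997, 0.003], [0.997, -0.075, 0.001], [0.002, 0.003, -1.0]]
ft_force: [-6.3, -2.3, 24.3]
gripper_width: 13.2
grip_force: 62.0
```

Bottomed: tip at about z 88.5, as expected. I'll ease the push a little, then check the rack, vials and bystanders.

Converted, 2 mm is 0.005, 1 mm is 0.0025.

Call:
{"name": "arm_command", "arguments": {"commands": [[8,0,0,0.0025,0],[8,0,0,0.005,0],[8,0,0,0.005,0],[8,0,0,0.005,0],[8,0,0,0.005,0]]}}

```text
t: 16.25
tcp_pos: [477.8, 246.9, 160.2]
tool_rot: [[0.075, 0.997, 0.002], [0.997, -0.075, 0.001], [0.001, 0.002, -1.0]]
ft_force: [-3.6, -1.0, 13.1]
gripper_width: 13.5
grip_force: 60.4
```

```bash
python3 - <<'E'
from h import *
s=telemetry.sense();print(s["tcp_pos"],s["ft_force"],s["gripper_width"])
for n in("scene","side"):
    im,d,P,M,K=grab(n);o=np.load(n+"0.npz")["im"];save(im,n+"9.png")
    h=cv2.cvtColor(im,cv2.COLOR_RGB2HSV);y=(h[...,0]>20)&(h[...,0]<35)&(h[...,1]>120)&(np.linalg.norm(P[...,:2]-[573,89],axis=-1)<40)
    p=P[y];print(n,"grip",y.sum(),np.nanmedian(p,0).round(1),np.nanpercentile(p,[5,95],0).round(1).tolist())
    b=(h[...,0]>100)&(h[...,0]<130)&(h[...,1]>120)&(P[...,2]>5)&(P[...,2]<26)&(np.abs(P[...,0]-580)<38)&(P[...,1]>125)&(P[...,1]<185)&(np.abs(P[...,0]-576)>18)
    if b.sum()>10:q=P[b][:,:2]-[543.1,262.1];print("rack rear face reader x",np.median(q@[.075,.9972]).round(1),b.sum())
    f=np.abs(im.astype(int)-o).max(-1)
    for nm,bx in (("bottle",(365,220,400,268)),("tipbox",(202,212,252,264)),("timer",(174,206,202,230))) if n=="scene" else (("bottle",(305,140,333,195)),("tipbox",(388,222,463,285)),("timer",(422,303,472,348))):
        print(n,nm,(f[bx[1]:bx[3],bx[0]:bx[2]]>40).mean().round(3))
E
```

```text
[477.79220218 246.93514475 160.17495506] [-3.59462093 -1.00023729 13.12439129] 13.499886733096268
scene grip 145 [582.7  89.2  43.1] [[570.7, 77.6, 15.9], [585.8, 101.6, 61.5]]
rack rear face reader x -99.7 31
scene bottle 0.0
scene tipbox 0.0
scene timer 0.0
side grip 200 [567.9  78.9  43.2] [[564.1, 73.8, 15.8], [578.2, 98.2, 62.6]]
rack rear face reader x -100.2 59
side bottle 0.0
side tipbox 0.0
side timer 0.0
```

The rack is flush (rear face at x = -100 ±0.3), the bystanders are unchanged and the button is held at 13 N. Handing in.

```bash
python3 -c "
from plant import workorder
print(workorder.close_job())"
```

```text
the job is handed in; nothing more can be done
None
```

I handed the job in at about 16 s: the rack is home and released, the gripped stylus is holding the reset button down at 13 N, and the bottle, tip box and timer haven't moved; the vials can't be seen inside the slot, so I couldn't confirm they are still standing.

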